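# Put the cinnamon away and seal the canisters

### The arm

A 6-joint arm with a two-finger parallel gripper is mounted at the origin on the work surface. World frame = base frame: x ahead of the robot, y to its left, z up, the work surface at z = 0. Lengths are in m, angles in rad, forces in N, time in s.
With the tool pointing down it reaches from about 0.325 to 0.775 m from the base axis. Payload 5.5 kg.
Tool frame: the origin (TCP) lies midway between the tips of the shut fingers; the grasp point (between the pads) lies 19 mm behind it; z points along the fingers, y is the direction in which the jaws open and shut (so a half turn about z gives the same grasp; the last joint's range is limited). The gripper opens to 85 mm and grips with 20 to 120 N. Pads are 22 mm wide; open, the fingers measure 114 mm over their backs; the gripper's body (76 mm by 85 mm) begins 54 mm behind the grasp point. The pads swing forward as they close: fully open they stand 13 mm farther back than shut.
Start: joints at [1.073, 0.091, 1.231, -0, 1.82, -0.057], TCP at [0.256, 0.543, 0.231] pointing down, gripper open.
Joint ranges: [-2.87, 2.87], [-0.86, 2.18], [0.17, 2.46], [-1.51, 4.65], [0.06, 2.69], [-2.65, 2.65]. Speed limits (rad/s): [2.57, 2.57, 3.01, 3.14, 3.14, 3.14].

### API

Orientations are given as a unit quaternion [x, y, z, w].
In Python, from rig import manip, viewer gives the robot as it stands. The module is installed in compiled form; this text tells all that it offers.
- The arm moves only by the shell command python3 -m pendant 'ROWS'. ROWS is JSON, a list of rows, each a list of 5 numbers: the shift along the tool's x, y, z in m, then the turn about the tool's z in degrees, then the finger opening in m, from 0 to 0.0854. In form: [[dx, dy, dz, turn, claw], ...]. A call has 1 to 5 rows; each row is the pose to reach, as a shift and turn from the pose commanded when the call began, along the tool's axes at that moment; what a row does not reach only later rows make up. A row lasts 1/8 s, in which the tool goes at most 62.5 mm and 10.7 degrees, less where a joint would pass 70% of its speed; a pose out of reach is approached as far as the arm can. A call with a gripper value outside its range is refused whole. The fingers move at their own pace and stop on an object; the grip force is fixed at half the most. Time passes only in rows, so rows that repeat a pose let the fingers close. It gives the time, the measured TCP pose, the force and the opening at its end, in the units of the state.
- manip.read_state(): the state, without advancing time (a new reading comes with each control period).
- viewer.camera(name): name is "side" or "top" or "wrist"; returns a dict with "frame" (400x640x3 uint8, red, green, blue), "vfov" (degrees; the focal length in pixels is half the picture's height over the tangent of half this angle, whatever the lens; pixels are square), "cx", "cy" (the principal point, pixels), "R" (3x3) and "t" (3): a world point X has camera coordinates R X + t. Camera axes: x right, y down, z forward; pixel columns grow to the right and rows downward; lengths in m; the calibration is good to about 2 mm. A picture is of the moment at which its call begins. There is no depth.
- manip.sign_off(): hands the job in, once; it reports no verdict.
Trained networks look in a picture, given as the dict that the camera call returned (one of the last four; its "shot" number tells which), for a name from the list of things; names that differ only in an ending like _2 or _b are one class to them, and where a whole thing is asked for, a point or a joint stands for the part that bears it (a point fixed in the world has none). Each returns a list of dicts, best first, with "p" (0 to 1); they miss things now and then, are a little off and sometimes report something else, mostly with a low value. They report only what shows in the picture. A call takes as long as a camera call. They do not tell look-alikes from the thing itself.
- viewer.find_in(picture, target): "at" ([x, y, z] in m, in the coordinates of the camera as it stood for that picture, good to about 4 mm: the middle of the surface that is visible of it).
- viewer.cut_out(picture, target): "pixels" (400x640 bool, what is visible of it).
The state is a dict: "time_s": time; "qpos": joint angles; "joint_velocities": joint speeds; "tau": joint torques, N m; "eef_pos": TCP position; "ee_rot": TCP orientation; "ft_force": force on the tool from outside, world axes, zero at the start; "wrist_torque": the same for the moment, N m; "opening": finger opening in m.
Only numpy, scipy, OpenCV 4.12 (cv2) and the standard library are available. Lean on these libraries where they do the work, as an engineer would, in place of code of your own. Each camera call takes 0.05 s, during which the arm holds its last target. There are 200 camera calls.

### The job

Put the spices away: stand every cinnamon stick on end inside the open tall canister, put its lid on so that it sits fully home, and push the lid's button all the way down to seal it. The buttons on the coffee and sugar canisters are up as well: push both fully down, so that all three canisters end up sealed and standing upright. Leave everything else on the cart where it is.

Things in the scene. Friction and masses are not known exactly. Their poses are not given: they have to be found in the camera images.
- tall_canister: The tall terracotta canister with a white glazed band near its foot, round, 110 mm across and 150 mm high, loose on the cart top, weighs 1.0 to 1.4 kg, open on top at the start. Origin: centre of its underside; z points up out of the mouth. Inside it is 98 mm across and 142 mm deep (the inside wall is a 12-sided polygon, walls 6 mm thick, floor 8 mm thick).
- tall_mouth (a point): Centre of the tall canister's mouth, level with its rim, 150 mm above its underside.
- tall_lid: Round white lid of the tall canister, upright on the cart top, 0.15 to 0.25 kg. Origin: centre of its underside, z up. From below: plug 92 mm across, 14 mm deep (lowest 7 mm taper to 82 mm), then flange 110 mm across, 14 to 22 mm up, that rests on the canister rim: seated, the origin is 136 mm above the canister underside. The turquoise button in its middle, raised, is the handle to lift it by.
- tall_button_top (a point): Centre of the top face of the tall lid's turquoise button: 38 mm above the lid's underside and 16 mm above the lid's top while raised, 2 mm above the lid's top when fully down. The button is a cylinder 40 mm across.
- tall_button (a joint): How far the tall lid's button is pushed down into the lid, m: 0 raised (at the start), 0.014 fully down (sealed). Pushing it takes about 6 N all the way; it stays where it is left and does not spring back, and it cannot be pulled up beyond 0.
- coffee_canister: Short full coffee canister, terracotta with a white glazed band near its foot, round, 110 mm across, loose, weighs 0.8 kg. Its white lid is on and seated (it does not come off); the lid's top is 98 mm above the underside. Origin: centre of its underside, z up.
- coffee_button_top (a point): Centre of the top face of the coffee canister's turquoise button, a cylinder 40 mm across: 114 mm above the underside of the canister when fully raised, 100 mm when fully down.
- coffee_button (a joint): How far that button is pushed down, m: 0 raised, 0.014 fully down (sealed); it starts raised or up to half pressed. About 6 N moves it, it stays where it is left.
- sugar_canister: Short full sugar canister, terracotta with a blue glazed band near its foot, round, 110 mm across, loose, weighs 0.8 kg. Its white lid is on and seated (it does not come off); the lid's top is 98 mm above the underside. Origin: centre of its underside, z up.
- sugar_button_top (a point): Centre of the top face of the sugar canister's turquoise button, a cylinder 40 mm across: 114 mm above the underside of the canister when fully raised, 100 mm when fully down.
- sugar_button (a joint): How far that button is pushed down, m: 0 raised, 0.014 fully down (sealed); it starts raised or up to half pressed. About 6 N moves it, it stays where it is left.
- stick1: Cinnamon stick 1 (three to five are present): a brown rigid double scroll 120 mm long (its x axis), 19 mm wide (y), 12 mm high (z), both ends alike, 22 g, lying on the cart top. Origin: middle of its underside, so its centre is 6 mm along its z. None at the start if it is absent.
- stick2: Cinnamon stick 2 (three to five are present): a brown rigid double scroll 120 mm long (its x axis), 19 mm wide (y), 12 mm high (z), both ends alike, 22 g, lying on the cart top. Origin: middle of its underside, so its centre is 6 mm along its z. None at the start if it is absent.
- stick3: Cinnamon stick 3 (three to five are present): a brown rigid double scroll 120 mm long (its x axis), 19 mm wide (y), 12 mm high (z), both ends alike, 22 g, lying on the cart top. Origin: middle of its underside, so its centre is 6 mm along its z. None at the start if it is absent.
- stick4: Cinnamon stick 4 (three to five are present): a brown rigid double scroll 120 mm long (its x axis), 19 mm wide (y), 12 mm high (z), both ends alike, 22 g, lying on the cart top. Origin: middle of its underside, so its centre is 6 mm along its z. None at the start if it is absent.
- stick5: Cinnamon stick 5 (three to five are present): a brown rigid double scroll 120 mm long (its x axis), 19 mm wide (y), 12 mm high (z), both ends alike, 22 g, lying on the cart top. Origin: middle of its underside, so its centre is 6 mm along its z. None at the start if it is absent.
- bowl: Stainless mixing bowl, 210 mm across, 85 mm high. Not part of the job. Origin: on its underside.
- mug: Blue enamel mug, 84 mm across, 85 mm high. Not part of the job. Origin: on its underside.
- ramekin: White ceramic ramekin, 90 mm across, 45 mm high. Not part of the job. Origin: on its underside.
- brush: Brush with a wooden handle and hard red silicone head, 187 mm long along x, 12 mm high; its handle end is 120 mm from the origin along -x. Not part of the job. Origin: on its underside.
- tongs: Steel tongs, 270 mm long along x, 26 mm high. Not part of the job. Origin: on its underside.
- spoon: Wooden spoon, 220 mm long along x. Not part of the job. Origin: on its underside.
Not all that is in view belongs to the job. What is shaped like the tall_lid but orange is not meant.

How it is judged:
On the way, in this order (a step that is already met when the one before it is completed fails the run):
1. every cinnamon stick present stands on end inside the tall canister (horizontal distance between each of stick1, stick2, stick3, stick4, stick5 and tall_canister below 0.05 m and z of stick1 in the frame of tall_canister between 0.02 and 0.1 m and angle between the x axis of each of stick1, stick2, stick3, stick4, stick5 and the z axis of tall_canister, either way round below 1 rad and z of stick2 in the frame of tall_canister between 0.02 and 0.1 m and z of stick3 in the frame of tall_canister between 0.02 and 0.1 m and z of stick4 in the frame of tall_canister between 0.02 and 0.1 m and z of stick5 in the frame of tall_canister between 0.02 and 0.1 m), for 0.3 s.
2. the tall canister's lid is fully seated and its button pushed down (horizontal distance between tall_lid and tall_mouth below 0.006 m and z of tall_lid in the frame of tall_canister between 0.133 and 0.1385 m and angle between the z axis of tall_lid and the z axis of tall_canister, either way round below 0.05 rad and value of joint tall_button above 0.011 m), for 0.3 s.
At the end, for the whole second after the job is handed in: All sticks on end in the tall canister (middle 20 to 100 mm above its underside, lean under 1 rad); lid on its rim (within 6 mm of the axis, origin 133 to 138.5 mm up, tilt under 0.05 rad); three buttons in over 11 of 14 mm; canisters upright (under 0.08 rad); lid at rest (all of step 1 and all of step 2 and value of joint each of coffee_button, sugar_button above 0.011 m and linear speed of tall_lid below 0.02 m/s and angle between each of tall_canister, coffee_canister, sugar_canister's own z axis and vertical below 0.08 rad); the robot touches nothing.
It fails at once if a bystander (bowl, mug, ramekin, brush, tongs, spoon) is moved more than 6 cm (distance of any of bowl, mug, ramekin, brush, tongs, spoon from where it was at the start of the episode above 0.06 m).
It fails at once if a canister is tipped over (angle between any of tall_canister, coffee_canister, sugar_canister's own z axis and vertical above 0.6 rad).
Of stick1, stick2, stick3, stick4, stick5 only 3 to 5 are there at a start; the rules pass over those that are not, and their reading is None.
At some moment in a run one of stick1, stick2, stick3, stick4, stick5 may be knocked a few centimetres aside while the robot is not near it.
It also fails if it takes over 210 s, if anything falls off the work surface, if the arm or the gripper's body presses on something with over 40 N, if the wrist force passes 120 N, or if a joint passes its speed limit or range.

## Working session

There is one attempt and no reset: what is moved stays moved. The work goes in short steps, Python scripts to look and compute and a shell command to move; the robot and the scene stay as the last step left them, time stands still between calls to the robot, and variables do not carry over. Pictures are saved under pics/ and viewed, about 12 in all and at most 16, crops included, and the job is handed in when it is done.

```bash
mkdir -p pics; cat > h.py <<'E'
import numpy as np, cv2
from rig import manip, viewer
from scipy.spatial.transform import Rotation as Ro
def cam(n): return viewer.camera(n)
def f(c): return c["frame"].shape[0]/2/np.tan(np.radians(c["vfov"])/2)
def w(c,p): return np.array(c["R"]).T@(np.array(p)-np.array(c["t"]))
def px(c,X):
    q=np.array(c["R"])@np.array(X)+np.array(c["t"]); return c["cx"]+f(c)*q[0]/q[2], c["cy"]+f(c)*q[1]/q[2]
def onz(c,u,v,z):
    d=np.array(c["R"]).T@np.array([(u-c["cx"])/f(c),(v-c["cy"])/f(c),1]); o=w(c,[0,0,0]); return o+d*(z-o[2])/d[2]
def save(c,n,crop=None,s=1):
    im=c["frame"][:,:,::-1]
    if crop: im=im[crop[1]:crop[3],crop[0]:crop[2]]
    cv2.imwrite("pics/"+n,cv2.resize(im,None,fx=s,fy=s,interpolation=cv2.INTER_CUBIC))
def sticks(c,z=0.012):
    out=[]
    for d in viewer.cut_out(c,"stick1"):
        m=d["pixels"].astype(np.uint8); v,u=np.nonzero(m)
        if len(u)<30: continue
        P=np.array([onz(c,a,b,z)[:2] for a,b in zip(u,v)]); 
        r=cv2.minAreaRect((P*1000).astype(np.float32)); k=np.array(cv2.boxPoints(r)); e=[k[1]-k[0],k[2]-k[1]]; L=max(e,key=np.linalg.norm)
        out.append((round(d["p"],2),np.round(np.array(r[0])/1000,4),np.round(sorted(r[1])).astype(int),round(float(np.degrees(np.arctan2(L[1],L[0]))%180),1),(int(u.mean()),int(v.mean())),len(u)))
    return out
E
python3 - <<'E'
from h import *
s=manip.read_state(); print({k:np.round(v,3) for k,v in s.items()})
for n in ["top","side"]:
    c=cam(n); save(c,n+"0.png",s=1.25); print(n,np.round(w(c,[0,0,0]),3),c["vfov"],c["cx"],c["cy"])
    for t in ["tall_canister","tall_lid","tall_button_top","coffee_canister","sugar_canister","coffee_button_top","bowl","mug","ramekin","brush","tongs","spoon"]:
        for d in viewer.find_in(c,t)[:4]: print(t,round(d["p"],2),np.round(w(c,d["at"]),3),np.round(px(c,w(c,d["at"]))))
    for x in sticks(c): print(x)
E
```

```text
{'time_s': np.float64(0.0), 'qpos': array([ 1.073,  0.092,  1.232,  0.   ,  1.82 , -0.057]), 'joint_velocities': array([-0.002,  0.002,  0.   , -0.   , -0.001, -0.001]), 'tau': array([ 0.0000e+00, -4.5875e+01, -4.1801e+01, -0.0000e+00,  1.2000e-02,
        0.0000e+00]), 'eef_pos': array([0.256, 0.542, 0.23 ]), 'ee_rot': array([ 0.219,  0.976, -0.001, -0.   ]), 'ft_force': array([-0.116, -1.034,  0.805]), 'wrist_torque': array([ 0.01 , -0.045,  0.039]), 'opening': np.float64(0.085)}
top [ 0.283 -0.02   1.374] 47.97230962704201 319.571941126553 200.94238989939103
tall_canister 0.65 [0.473 0.313 0.07 ] [201. 253.]
tall_lid 0.9 [ 0.816 -0.195  0.024] [361. 134.]
tall_lid 0.81 [ 0.751 -0.345  0.025] [410. 150.]
tall_lid 0.68 [ 0.589 -0.311  0.017] [406. 201.]
tall_lid 0.55 [ 0.477 -0.26   0.11 ] [399. 232.]
tall_button_top 0.71 [ 0.583 -0.307  0.036] [406. 201.]
tall_button_top 0.69 [0.612 0.335 0.011] [198. 211.]
tall_button_top 0.51 [ 0.752 -0.341  0.037] [409. 148.]
tall_button_top 0.42 [ 0.817 -0.197  0.041] [362. 132.]
coffee_canister 0.73 [ 0.473 -0.254  0.095] [396. 235.]
sugar_can
[... 1301 characters left out ...]
on_top 0.49 [0.577 0.077 0.012] [317. 241.]
bowl 0.73 [ 0.332 -0.552  0.053] [403. 125.]
bowl 0.57 [0.589 0.003 0.018] [318. 222.]
mug 0.6 [0.458 0.44  0.037] [333. 353.]
mug 0.15 [0.747 0.2   0.014] [256. 263.]
ramekin 0.87 [0.608 0.314 0.018] [290. 303.]
brush 0.76 [ 0.734 -0.099  0.009] [285. 196.]
tongs 0.7 [ 0.649 -0.451  0.014] [325. 138.]
tongs 0.59 [0.581 0.08  0.013] [315. 241.]
spoon 0.92 [0.749 0.199 0.016] [255. 262.]
spoon 0.53 [0.608 0.316 0.018] [290. 303.]
(0.68, array([ 0.5788, -0.0593]), array([ 28, 121]), 10.8, (324, 209), 178)
(0.62, array([ 0.4852, -0.3767]), array([37, 50]), 97.8, (361, 154), 77)
(0.61, array([0.5836, 0.0779]), array([ 25, 120]), 164.7, (315, 240), 195)
```

View pics/top0.png

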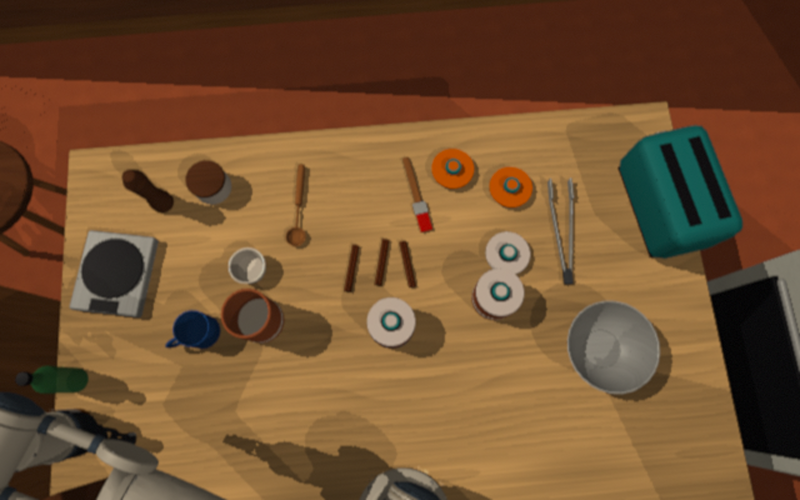

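View pics/side0.png

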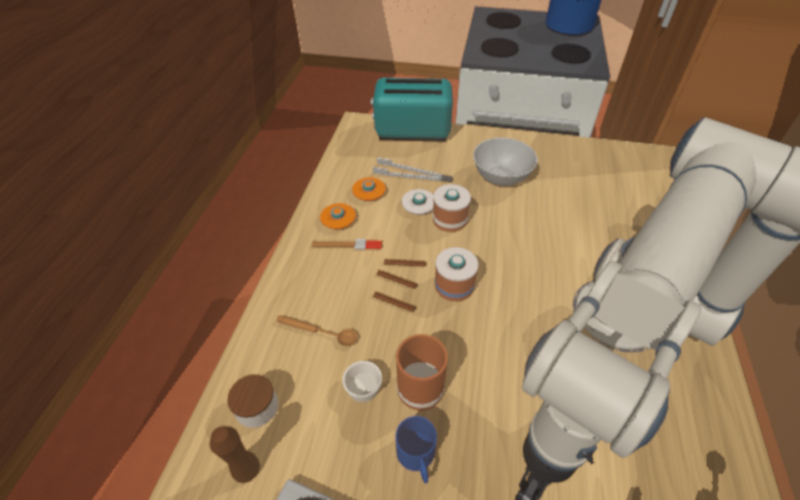

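Top view (original pixels): three sticks at (280,213), (305,208) and (325,210), the open canister at (201,253), sugar (blue band) at (314,258), coffee at (397,234). There are three lids. The orange ones at (361,134) and (410,150) are decoys; the white one at (406,201), beside the coffee canister, is the one meant. Next I'll fit the poses precisely.

```bash
cat >> h.py <<'E'
from scipy.optimize import minimize
def sil(c,x,y,parts):
    pts=[px(c,[x+r*np.cos(a),y+r*np.sin(a),z]) for r,z in parts for a in np.linspace(0,6.28,40)]
    m=np.zeros((1600,2560),np.uint8); h=cv2.convexHull((np.array(pts)*4).astype(np.float32)); cv2.fillConvexPoly(m,h.astype(np.int32),1)
    return cv2.resize(m,(640,400),interpolation=cv2.INTER_AREA) if 0 else m
def fit(cs,name,x0,parts):
    ms=[]
    for c in cs:
        best=None
        for d in viewer.cut_out(c,name):
            v,u=np.nonzero(d["pixels"]); p=px(c,[*x0,parts[-1][1]/2])
            if len(u) and np.hypot(u.mean()-p[0],v.mean()-p[1])<22 and best is None: best=d["pixels"]
        ms.append(None if best is None else cv2.resize(best.astype(np.uint8),(2560,1600),interpolation=cv2.INTER_NEAREST))
    res=[]
    for c,m in zip(cs,ms):
        if m is None: res.append(None); continue
        def cost(q):
            s=sil(c,q[0],q[1],parts); return -(s&m).sum()/(s|m).sum()
        r=minimize(cost,x0,method="Nelder-Mead",options=dict(initial_simplex=[x0,np.add(x0,[.01,0]),np.add(x0,[0,.01])],xatol=3e-4,fatol=1e-4,maxiter=60))
        res.append((np.round(r.x,4),round(-r.fun,3)))
    return res
TALL=[(.055,0),(.055,.15)]; SHORT=[(.055,0),(.055,.098),(.02,.112)]; LID=[(.046,0.0),(.055,.014),(.055,.022),(.02,.038)]
def ax():
    s=manip.read_state(); return s,Ro.from_quat(s["ee_rot"]).as_matrix()
def goto(x,y,z=None,jaw=None):
    s,R=ax(); d=R.T@(np.array([x,y,s["eef_pos"][2] if z is None else z])-s["eef_pos"])
    j=np.degrees(np.arctan2(R[1,1],R[0,1])); t=0 if jaw is None else -((jaw-j+90)%180-90)
    print("dx,dy,dz mm",np.round(d*1000,1),"turn",round(t,1),"jaw now",round(j%180,1),"q6",round(float(s["qpos"][5]),2),"pos",np.round(s["eef_pos"],4))
E
python3 - <<'E'
from h import *
cs=[cam("top"),cam("side")]
for n,x,p in [("tall_canister",(.475,.31),TALL),("coffee_canister",(.475,-.258),SHORT),("sugar_canister",(.428,-.005),SHORT),("tall_lid",(.586,-.308),LID)]: print(n,fit(cs,n,x,p))
save(cs[0],"lids.png",(340,110,440,260),4)
goto(.5828,.0777,.15,75.8)
E
```

```text
tall_canister [(array([0.6597, 0.3641]), np.float64(-0.0)), (array([0.5894, 0.3231]), np.float64(-0.0))]
coffee_canister [(array([ 0.4881, -0.1436]), np.float64(-0.0)), (array([ 0.5894, -0.2449]), np.float64(-0.0))]
sugar_canister [(array([0.4411, 0.1094]), np.float64(-0.0)), (array([0.4821, 0.1797]), np.float64(-0.0))]
tall_lid [(array([ 0.5991, -0.1936]), np.float64(-0.0)), (array([ 0.5991, -0.1936]), np.float64(-0.0))]
dx,dy,dz mm [-493.9 -281.1   81.3] turn -11.1 jaw now 64.7 q6 -0.06 pos [0.256  0.5426 0.2313]h.py:41: RuntimeWarning: overflow encountered in scalar negative
  s=sil(c,q[0],q[1],parts); return -(s&m).sum()/(s|m).sum()
```

View pics/lids.png

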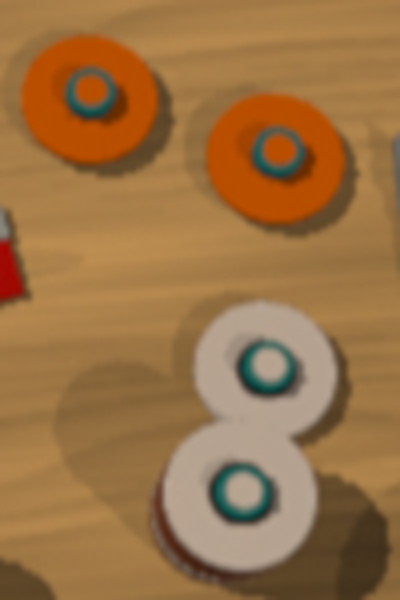

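```bash
sed -i 's/return -(s&m).sum()\/(s|m).sum()/return -float((s\&m).sum())\/float((s|m).sum())/' h.py
python3 -m pendant '[[-0.25,-0.14,0,-11.1,0.085],[-0.25,-0.14,0,-11.1,0.085],[-0.25,-0.14,0,-11.1,0.085],[-0.25,-0.14,0,-11.1,0.085],[-0.25,-0.14,0,-11.1,0.085]]'
python3 - <<'E'
from h import *
cs=[cam("top"),cam("side")]
for n,x,p in [("tall_canister",(.475,.31),TALL),("coffee_canister",(.475,-.258),SHORT),("sugar_canister",(.428,-.005),SHORT),("tall_lid",(.586,-.308),LID)]: print(n,fit(cs,n,x,p))
for c in cs:
    for x in sticks(c): print(x)
goto(.5828,.0777,.15,75.8)
E
```

```text
time_s: 2.52
eef_pos: [0.4236, 0.307, 0.2315]
ee_rot: [0.124, 0.992, 0.0, 0.0]
ft_force: [0.0, 0.1, 0.3]
opening: 0.0849
tall_canister [(array([0.4716, 0.303 ]), np.float64(0.713)), (array([0.471 , 0.3032]), np.float64(0.88))]
coffee_canister [(array([ 0.4767, -0.2655]), np.float64(0.97)), None]
sugar_canister [(array([ 0.4302, -0.0105]), np.float64(0.966)), None]
tall_lid [(array([ 0.5855, -0.3116]), np.float64(0.902)), (array([ 0.5895, -0.3187]), np.float64(0.424))]
(0.56, array([ 0.5809, -0.0624]), array([ 24, 121]), 8.4, (325, 209), 265)
(0.54, array([0.5831, 0.0776]), array([ 21, 119]), 167.8, (280, 212), 217)
(0.52, array([0.5908, 0.0021]), array([ 19, 122]), 166.3, (304, 209), 235)
(0.64, array([0.5929, 0.0033]), array([ 24, 115]), 165.2, (316, 222), 145)
(0.64, array([0.5818, 0.0781]), array([ 21, 119]), 166.4, (315, 240), 176)
(0.58, array([ 0.7614, -0.0985]), array([ 40, 204]), 10.8, (279, 194), 362)
(0.48, array([ 0.581 , -0.0612]), array([ 23, 111]), 10.8, (323, 209), 160)
dx,dy,dz mm [-212.6 -186.2   81.2] turn 0.1 jaw now 75.9 q6 -0.76 pos [0.4219 0.31   0.2313]
```

```bash

python3 -m pendant '[[-0.212,-0.186,0.08,0,0.06],[-0.212,-0.186,0.08,0,0.06],[-0.212,-0.186,0.08,0,0.06],[-0.212,-0.186,0.08,0,0.06],[-0.212,-0.186,0.08,0,0.06]]'
python3 -m pendant '[[0,0,0,0,0.06],[0,0,0,0,0.06]]'
python3 - <<'E'
from h import *
c=cam("wrist"); save(c,"w1.png"); print(w(c,[0,0,0]))
for x in sticks(c): print(x)
goto(.5828,.0777,.004,75.8)
E
```

```text
time_s: 3.75
eef_pos: [0.5832, 0.0751, 0.15]
ee_rot: [0.124, 0.992, -0.0, -0.001]
ft_force: [-0.1, -0.2, -0.2]
opening: 0.0596
time_s: 4.0
eef_pos: [0.5823, 0.0778, 0.1514]
ee_rot: [0.123, 0.992, 0.0, -0.0]
ft_force: [-0.3, -0.8, 0.1]
opening: 0.06
[0.51347414 0.09406766 0.29347386]
(0.8, array([ 0.5814, -0.0593]), array([ 21, 119]), 6.6, (180, 214), 2349)
(0.68, array([0.5763, 0.0055]), array([20, 88]), 166.9, (244, 195), 1729)
(0.65, array([0.5831, 0.0767]), array([ 20, 119]), 165.9, (317, 181), 2411)
dx,dy,dz mm [ -0.6  -0.7 148.1] turn 0.1 jaw now 75.9 q6 -1.25 pos [0.5823 0.0785 0.1521]
```

View pics/w1.png

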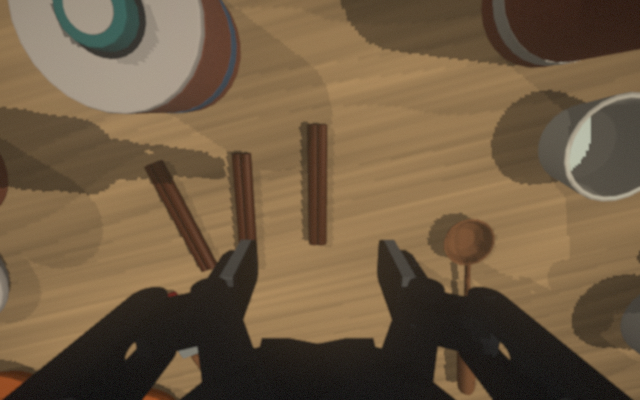

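The wrist view shows the three sticks at (317,181), (244,195) and (180,214), which agrees with the top-view measurements. I'll grasp the first.

```bash

python3 -m pendant '[[-0.001,-0.001,0.147,0,0.06],[-0.001,-0.001,0.147,0,0.06],[-0.001,-0.001,0.147,0,0.06],[-0.001,-0.001,0.147,0,0.04],[-0.001,-0.001,0.147,0,0.04]]'
python3 -m pendant '[[0,0,0,0,0.0],[0,0,0,0,0.0],[0,0,0,0,0.0],[0,0,0,0,0.0],[0,0,0,0,0]]'
python3 -m pendant '[[0,0,-0.21,0,0.0],[0,0,-0.21,0,0.0],[0,0,-0.21,0,0.0],[0,0,-0.21,0,0.0],[0,0,-0.21,0,0]]'
python3 - <<'E'
from h import *
a=np.radians(165.9); u=np.array([np.cos(a),np.sin(a)])
for s in (1,-1): print(s); goto(*(np.array([.4713,.303])+s*.022*u),.215)
E
```

```text
time_s: 4.72
eef_pos: [0.5843, 0.0768, 0.0067]
ee_rot: [0.123, 0.992, 0.0, 0.002]
ft_force: [0.6, -0.5, -0.3]
opening: 0.0403
time_s: 5.35
eef_pos: [0.5847, 0.0763, 0.007]
ee_rot: [0.123, 0.992, 0.001, 0.002]
ft_force: [-0.6, 0.2, 5.4]
opening: 0.0164
time_s: 5.98
eef_pos: [0.5842, 0.076, 0.2178]
ee_rot: [0.123, 0.992, 0.001, 0.003]
ft_force: [-0.1, -0.6, -0.8]
opening: 0.0165
1
dx,dy,dz mm [187.1 192.5   2. ] turn 0 jaw now 75.8 q6 -1.25 pos [0.5842 0.076  0.2178]
-1
dx,dy,dz mm [143.1 192.5   2.3] turn 0 jaw now 75.8 q6 -1.25 pos [0.5842 0.076  0.2178]
```

```bash

python3 -m pendant '[[0.143,0.193,0,0,0.0],[0.143,0.193,0,0,0.0],[0.143,0.193,0,0,0.0],[0.143,0.193,0,0,0.0],[0.143,0.193,0,0,0]]'
python3 -m pendant '[[0,0,0.025,0,0],[0,0,0.045,0,0],[0,0,0.045,0,0],[0,0,0.045,0,0]]'
python3 - <<'E'
from h import *
c=cam("wrist"); save(c,"w2.png"); print(fit([c],"tall_canister",(.4713,.303),TALL))
goto(.4713+.022*.97,.303-.022*.24,.165)
E
```

```text
time_s: 6.6
eef_pos: [0.4893, 0.3009, 0.2116]
ee_rot: [0.121, 0.993, -0.001, -0.002]
ft_force: [0.4, 0.3, -0.1]
opening: 0.0165
time_s: 7.1
eef_pos: [0.492, 0.2976, 0.1695]
ee_rot: [0.124, 0.992, -0.0, 0.0]
ft_force: [0.1, 0.1, 0.1]
opening: 0.0165
[(array([0.4734, 0.3038]), np.float64(0.681))]
dx,dy,dz mm [-0.4 -0.2  5.5] turn 0 jaw now 75.8 q6 -0.84 pos [0.4923 0.298  0.1705]
```

View pics/w2.png

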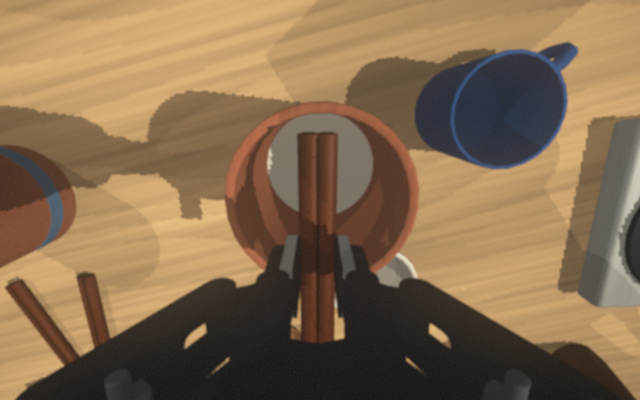

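The stick is centred over the mouth, with its free end at (317,135) inside the far rim. Releasing it.

```bash

python3 -m pendant '[[0,0,0.005,0,0],[0,0,0.005,0,0],[0,0,0.005,0,0.06],[0,0,0.005,0,0.06],[0,0,0.005,0,0.06]]'
python3 -m pendant '[[0,0,0,0,0.06],[0,0,0,0,0.06],[0,0,-0.05,0,0.06],[0,0,-0.05,0,0.06],[0,0,-0.05,0,0.06]]'
python3 - <<'E'
from h import *
c=cam("wrist"); save(c,"w3.png")
c=cam("top"); 
for x in sticks(c): print(x)
goto(.5905,.0025,.215,76.2)
E
```

```text
time_s: 7.82
eef_pos: [0.4918, 0.2981, 0.1644]
ee_rot: [0.123, 0.992, 0.0, 0.0]
ft_force: [-1.5, -0.8, 0.2]
opening: 0.0601
time_s: 8.45
eef_pos: [0.4918, 0.2981, 0.2144]
ee_rot: [0.123, 0.992, 0.0, 0.0]
ft_force: [0.7, -0.2, -0.3]
opening: 0.0601
(0.65, array([0.5913, 0.0026]), array([ 21, 122]), 166.1, (305, 208), 245)
(0.59, array([0.4503, 0.3471]), array([15, 20]), 112.2, (194, 263), 34)
(0.48, array([ 0.5795, -0.0608]), array([ 20, 123]), 7.6, (325, 211), 238)
dx,dy,dz mm [-168.4 -262.1   -2.1] turn -0.4 jaw now 75.8 q6 -0.84 pos [0.4913 0.2978 0.2128]
```

View pics/w3.png

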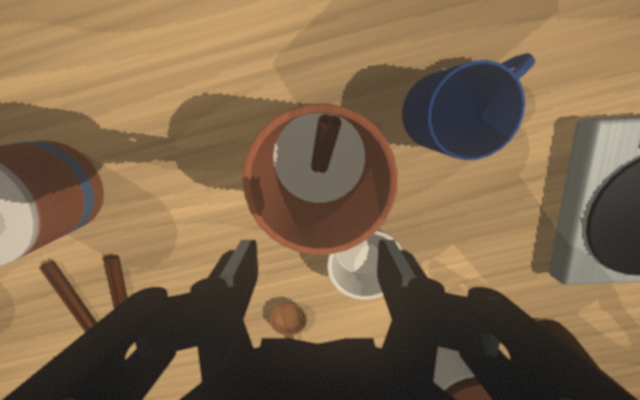

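The first stick stands in the canister (tip at (327,130)). On to the second.

```bash

python3 -m pendant '[[-0.168,-0.262,0,0,0.045],[-0.168,-0.262,0,0,0.045],[-0.168,-0.262,0,0,0.045],[-0.168,-0.262,0,0,0.045],[-0.168,-0.262,0,0,0.045]]'
python3 -m pendant '[[0,-0.001,0.06,0,0.045],[0,-0.001,0.06,0,0.045],[0,-0.001,0.06,0,0.045],[0,-0.001,0.06,0,0.045]]'
python3 - <<'E'
from h import *
for n in ("wrist","top"):
    c=cam(n)
    for x in sticks(c): print(x)
goto(.5905,.0025,.007,76.2)
E
```

```text
time_s: 9.22
eef_pos: [0.5906, 0.001, 0.2132]
ee_rot: [0.123, 0.992, 0.0, -0.001]
ft_force: [1.3, -0.5, 0.0]
opening: 0.0449
time_s: 9.72
eef_pos: [0.5917, 0.0028, 0.1581]
ee_rot: [0.123, 0.992, 0.0, 0.003]
ft_force: [0.4, -0.4, 0.5]
opening: 0.0451
(0.94, array([ 0.5817, -0.0612]), array([ 19, 119]), 7.2, (249, 183), 2109)
(0.61, array([ 5.921e-01, -1.000e-04]), array([ 21, 121]), 167.2, (315, 179), 2330)
(0.34, array([0.7352, 0.2096]), array([ 50, 170]), 178.6, (536, 243), 3281)
(0.6, array([0.4637, 0.3308]), array([22, 66]), 131.7, (200, 259), 162)
(0.52, array([0.5769, 0.0058]), array([23, 94]), 166.1, (304, 213), 210)
(0.38, array([0.7592, 0.2074]), array([ 44, 217]), 176.2, (237, 165), 399)
dx,dy,dz mm [  0.9  -0.2 149.2] turn -0.3 jaw now 75.9 q6 -1.38 pos [0.591  0.0024 0.1562]
```

```bash

python3 -m pendant '[[0,-0.001,0.148,0,0.045],[0,-0.001,0.148,0,0.045],[0,-0.001,0.148,0,0.045],[0,-0.001,0.148,0,0.045],[0,-0.001,0.148,0,0.045]]'
python3 -m pendant '[[0,0,0,0,0.0],[0,0,0,0,0.0],[0,0,0,0,0.0],[0,0,0,0,0.0],[0,0,0,0,0]]'
python3 -m pendant '[[0,0,-0.21,0,0.0],[0,0,-0.21,0,0.0],[0,0,-0.21,0,0.0],[0,0,-0.21,0,0.0],[0,0,-0.21,0,0]]'
python3 - <<'E'
from h import *
c=cam("top"); print(fit([c],"tall_canister",(.4713,.303),TALL))
goto(.4713+.022*.97,.303-.022*.24,.215)
E
```

```text
time_s: 10.55
eef_pos: [0.5914, 0.0011, 0.0086]
ee_rot: [0.123, 0.992, 0.0, 0.002]
ft_force: [-0.1, -0.6, 0.2]
opening: 0.0449
time_s: 11.18
eef_pos: [0.5915, 0.001, 0.0088]
ee_rot: [0.123, 0.992, 0.0, 0.002]
ft_force: [-1.2, 0.6, 6.1]
opening: 0.016
time_s: 11.8
eef_pos: [0.5911, 0.0009, 0.2196]
ee_rot: [0.123, 0.992, 0.0, 0.003]
ft_force: [-0.2, -0.0, -0.7]
opening: 0.0162
[(array([0.471 , 0.3042]), np.float64(0.898))]
dx,dy,dz mm [1.667e+02 2.639e+02 1.000e-01] turn 0 jaw now 75.8 q6 -1.38 pos [0.5897 0.0011 0.2149]
```

```bash

python3 -m pendant '[[0.167,0.264,0,0,0.0],[0.167,0.264,0,0,0.0],[0.167,0.264,0,0,0.0],[0.167,0.264,0,0,0.0],[0.167,0.264,0,0,0]]'
python3 -m pendant '[[0,0,0.02,0,0],[0,0,0.048,0,0],[0,0,0.048,0,0],[0,0,0.048,0,0],[0,0,0.048,0,0]]'
python3 - <<'E'
from h import *
c=cam("wrist"); print(sticks(c,.162)); goto(.4713+.022*.97,.303-.022*.24,.165)
E
```

```text
time_s: 12.52
eef_pos: [0.4911, 0.2992, 0.2133]
ee_rot: [0.123, 0.992, -0.001, -0.002]
ft_force: [0.4, 0.5, -0.0]
opening: 0.0157
time_s: 13.15
eef_pos: [0.4934, 0.2975, 0.1695]
ee_rot: [0.124, 0.992, 0.0, 0.001]
ft_force: [0.0, -1.0, -0.7]
opening: 0.016
[(0.74, array([0.4952, 0.2961]), array([ 20, 121]), 165.9, (317, 233), 7259), (0.56, array([0.4337, 0.3186]), array([13, 14]), 56.2, (331, 124), 637)]
dx,dy,dz mm [ 0.6 -0.1  4.5] turn 0 jaw now 75.8 q6 -0.84 pos [0.4933 0.2977 0.1695]
```

```bash

python3 -m pendant '[[0,0,0.005,0,0],[0,0,0.005,0,0],[0,0,0.005,0,0.06],[0,0,0.005,0,0.06],[0,0,0.005,0,0.06]]'
python3 -m pendant '[[0,0,0,0,0.06],[0,0,0,0,0.06],[0,0,-0.05,0,0.06],[0,0,-0.05,0,0.06],[0,0,-0.05,0,0.06]]'
python3 - <<'E'
from h import *
c=cam("wrist"); save(c,"w4.png",(200,60,440,280),2)
c=cam("top"); 
for x in sticks(c): print(x)
goto(.5805,-.061,.215,97.2)
E
```

```text
time_s: 13.88
eef_pos: [0.4927, 0.2979, 0.1634]
ee_rot: [0.123, 0.992, 0.0, 0.0]
ft_force: [0.3, 1.0, 0.5]
opening: 0.0601
time_s: 14.5
eef_pos: [0.4928, 0.2979, 0.2134]
ee_rot: [0.123, 0.992, 0.0, 0.0]
ft_force: [-0.6, 1.7, -0.6]
opening: 0.0602
(0.58, array([ 0.5804, -0.0609]), array([ 21, 121]), 7.7, (325, 211), 247)
dx,dy,dz mm [-173.2 -326.2   -3. ] turn -21.4 jaw now 75.8 q6 -0.84 pos [0.4923 0.2976 0.2118]
```

View pics/w4.png

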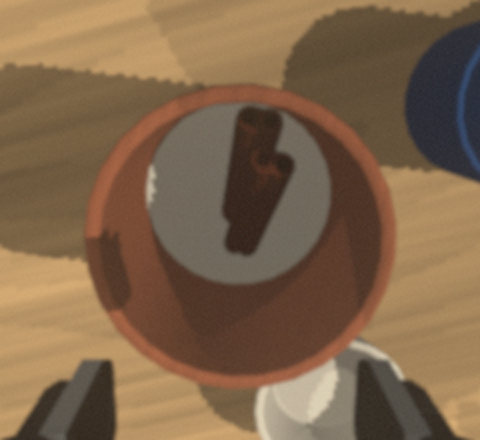

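Both sticks are in, standing at crop (255,150) and (270,200). Third stick.

```bash

python3 -m pendant '[[-0.173,-0.326,0,-21.4,0.045],[-0.173,-0.326,0,-21.4,0.045],[-0.173,-0.326,0,-21.4,0.045],[-0.173,-0.326,0,-21.4,0.045],[-0.173,-0.326,0,-21.4,0.045]]'
python3 - <<'E'
from h import *
c=cam("top")
for x in sticks(c): print(x)
goto(.5805,-.061,.15,97.2)
E
```

```text
time_s: 15.28
eef_pos: [0.5649, 0.0017, 0.2123]
ee_rot: [-0.063, 0.998, 0.0, -0.001]
ft_force: [1.1, 0.3, -0.1]
opening: 0.0449
(0.69, array([0.4825, 0.3281]), array([20, 71]), 131.8, (200, 252), 155)
(0.39, array([0.4629, 0.33  ]), array([20, 66]), 131.7, (200, 259), 125)
dx,dy,dz mm [ -8.3 -60.   61.6] turn -0.4 jaw now 96.8 q6 -1.75 pos [ 0.5653 -0.0023  0.2116]
```

```bash

python3 -m pendant '[[-0.008,-0.06,0.06,0,0.045],[-0.008,-0.06,0.06,0,0.045],[-0.008,-0.06,0.06,0,0.045],[-0.008,-0.06,0.06,0,0.045]]'
python3 - <<'E'
from h import *
for n in ("wrist","top"):
    c=cam(n)
    for x in sticks(c): print(x)
goto(.581,-.061,.009,97.2)
E
```

```text
time_s: 15.88
eef_pos: [0.5809, -0.0537, 0.1547]
ee_rot: [-0.064, 0.998, 0.0, 0.001]
ft_force: [1.3, 0.6, 1.3]
opening: 0.0447
(0.65, array([ 0.4725, -0.3317]), array([ 7, 29]), 171.0, (3, 16), 287)
(0.55, array([ 0.5813, -0.0629]), array([ 19, 119]), 6.4, (308, 179), 2217)
(0.61, array([ 0.5649, -0.0634]), array([21, 93]), 7.2, (326, 215), 189)
dx,dy,dz mm [  1.3  -6.9 145.9] turn 0.1 jaw now 97.3 q6 -1.85 pos [ 0.5811 -0.054   0.1549]
```

```bash

python3 -m pendant '[[0.001,-0.008,0.1,0,0.045],[0.001,-0.008,0.1,0,0.045],[0.001,-0.008,0.1,0,0.045],[0.001,-0.008,0.1,0,0.045]]'
python3 - <<'E'
from h import *
goto(.581,-.062,.009,97.2)
E
```

```text
time_s: 16.58
eef_pos: [0.5818, -0.0628, 0.0558]
ee_rot: [-0.063, 0.998, -0.0, 0.002]
ft_force: [-0.3, -0.6, 0.8]
opening: 0.0447
dx,dy,dz mm [ 0.8  0.9 46.8] turn 0.1 jaw now 97.3 q6 -1.86 pos [ 0.5818 -0.0628  0.0558]
```

```bash

python3 -m pendant '[[0,0,0.047,0,0.045],[0,0,0.047,0,0.045],[0,0,0.047,0,0.045],[0,0,0.047,0,0],[0,0,0.047,0,0]]'
python3 -m pendant '[[0,0,0,0,0.0],[0,0,0,0,0.0],[0,0,0,0,0.0],[0,0,0,0,0.0],[0,0,0,0,0]]'
python3 -m pendant '[[0,0,-0.21,0,0.0],[0,0,-0.21,0,0.0],[0,0,-0.21,0,0.0],[0,0,-0.21,0,0.0],[0,0,-0.21,0,0]]'
python3 - <<'E'
from h import *
c=cam("top"); save(c,"top1.png",s=1.25); print(fit([c],"tall_canister",(.4713,.303),TALL)); print(sticks(c))
goto(.4713+.022*.97,.303-.022*.24,.215,75.8)
E
```

```text
time_s: 17.2
eef_pos: [0.582, -0.0632, 0.009]
ee_rot: [-0.063, 0.998, -0.0, 0.002]
ft_force: [-0.4, -0.7, 5.9]
opening: 0.0158
time_s: 17.82
eef_pos: [0.5821, -0.0632, 0.009]
ee_rot: [-0.063, 0.998, -0.0, 0.002]
ft_force: [-0.9, -0.3, 6.1]
opening: 0.0161
time_s: 18.45
eef_pos: [0.5816, -0.0632, 0.2197]
ee_rot: [-0.063, 0.998, -0.001, 0.003]
ft_force: [-0.1, 0.2, -0.4]
opening: 0.0161
[None]
[(0.69, array([0.4826, 0.3296]), array([18, 65]), 131.8, (200, 253), 114), (0.69, array([0.4644, 0.33  ]), array([18, 68]), 131.7, (200, 259), 107)]
dx,dy,dz mm [ 41.2 368.8  -0.5] turn 21.4 jaw now 97.2 q6 -1.86 pos [ 0.58   -0.0629  0.2141]
```

View pics/top1.png

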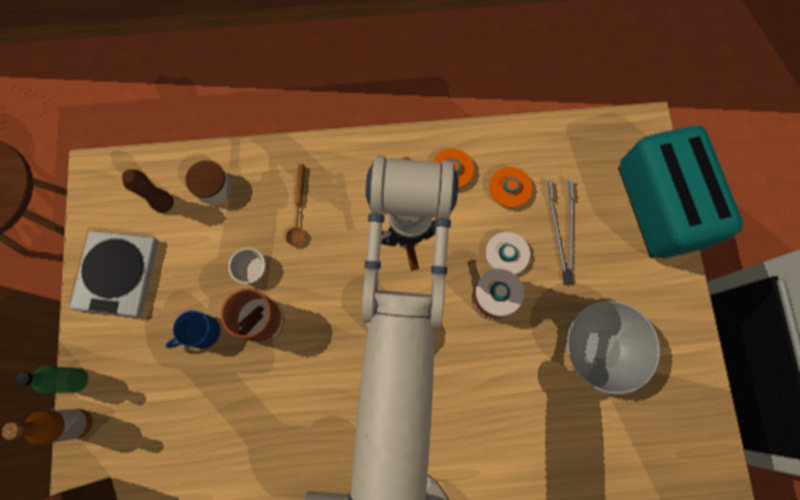

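The area the arm had hidden is now clear: no further sticks, so there are three. Carrying the third over.

```bash

python3 -m pendant '[[0.041,0.369,0,21.4,0.0],[0.041,0.369,0,21.4,0.0],[0.041,0.369,0,21.4,0.0],[0.041,0.369,0,21.4,0.0],[0.041,0.369,0,21.4,0]]'
python3 - <<'E'
from h import *
goto(.4713+.022*.97,.303-.022*.24,.215,75.8)
E
```

```text
time_s: 19.23
eef_pos: [0.5076, 0.235, 0.2137]
ee_rot: [0.123, 0.992, -0.001, -0.002]
ft_force: [0.3, 0.3, 0.2]
opening: 0.0156
dx,dy,dz mm [29.9 57.1 -1.3] turn 0.0 jaw now 75.8 q6 -0.95 pos [0.5076 0.235  0.2137]
```

```bash

python3 -m pendant '[[0.03,0.057,0,0,0],[0.03,0.057,0,0,0],[0.03,0.057,0,0,0],[0.03,0.057,0,0,0]]'
python3 - <<'E'
from h import *
c=cam("wrist"); print(fit([c],"tall_canister",(.4713,.303),TALL),sticks(c,.206))
goto(.4713+.022*.97,.303-.022*.24,.165,75.8)
E
```

```text
time_s: 19.73
eef_pos: [0.4942, 0.2947, 0.2154]
ee_rot: [0.124, 0.992, -0.001, -0.0]
ft_force: [0.2, 0.1, -0.2]
opening: 0.0163
[None] [(0.88, array([0.4966, 0.2935]), array([ 20, 124]), 165.7, (317, 232), 7350), (0.66, array([0.4327, 0.3164]), array([11, 12]), 75.8, (331, 121), 526), (0.52, array([0.4457, 0.3193]), array([ 9, 17]), 179.8, (342, 143), 331), (0.15, array([0.4575, 0.307 ]), array([74, 79]), 71.1, (325, 169), 13005)]
dx,dy,dz mm [ 2.4  2.3 51.2] turn -0.1 jaw now 75.7 q6 -0.84 pos [0.4944 0.2949 0.2162]
```

```bash

python3 -m pendant '[[0.002,0.002,0.025,0,0],[0.002,0.002,0.05,0,0],[0.002,0.002,0.05,0,0],[0.002,0.002,0.05,0,0],[0.002,0.002,0.05,0,0]]'
python3 -m pendant '[[0,0,0.002,0,0],[0,0,0.002,0,0.06],[0,0,0.002,0,0.06],[0,0,0.002,0,0.06],[0,0,0.002,0,0.06]]'
python3 -m pendant '[[0,0,0,0,0.06],[0,0,-0.05,0,0.06],[0,0,-0.05,0,0.06],[0,0,-0.05,0,0.06]]'
python3 - <<'E'
from h import *
c=cam("wrist"); save(c,"w5.png",(200,60,440,280),2)
goto(.4302,-.0105,.215,90)
E
```

```text
time_s: 20.5
eef_pos: [0.4931, 0.2986, 0.1681]
ee_rot: [0.123, 0.992, 0.001, 0.001]
ft_force: [-0.3, 0.1, 0.3]
opening: 0.0157
time_s: 21.12
eef_pos: [0.4924, 0.2985, 0.1643]
ee_rot: [0.123, 0.992, -0.0, 0.0]
ft_force: [-0.3, -0.2, 0.0]
opening: 0.0597
time_s: 21.62
eef_pos: [0.4925, 0.2986, 0.2144]
ee_rot: [0.123, 0.992, 0.0, 0.0]
ft_force: [0.6, 0.4, -0.5]
opening: 0.06
dx,dy,dz mm [ -15.4 -314.7   -1.4] turn -14.2 jaw now 75.8 q6 -0.84 pos [0.4922 0.2984 0.2134]
```

View pics/w5.png

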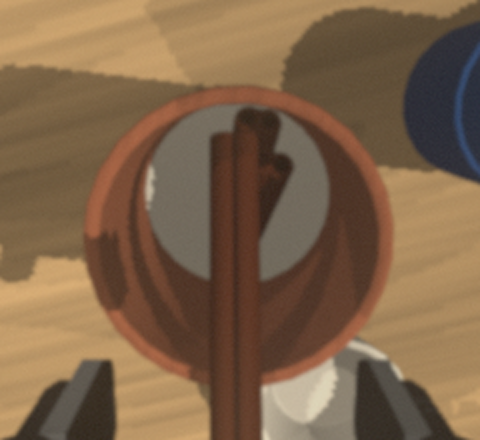

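The third stick lies across the near rim (crop (235,130) to (235,430)). I'll check whether it is still moving.

```bash

python3 -m pendant '[[0,0,0,0,0.06],[0,0,0,0,0.06],[0,0,0,0,0.06]]'
python3 - <<'E'
from h import *
c=cam("wrist"); save(c,"w6.png",(160,20,480,400),1.5)
print(sticks(c,.15)); c=cam("side");print(sticks(c,.15)); save(c,"s6.png",(270,230,410,340),4)
E
```

```text
time_s: 22.05
eef_pos: [0.4923, 0.2985, 0.2138]
ee_rot: [0.123, 0.992, -0.0, -0.0]
ft_force: [-0.4, -0.5, -0.2]
opening: 0.0601
[(0.87, array([0.4933, 0.2969]), array([ 20, 122]), 166.6, (317, 208), 4259), (0.79, array([0.4567, 0.3212]), array([11, 28]), 166.6, (336, 151), 480), (0.56, array([0.4337, 0.3203]), array([12, 15]), 55.9, (330, 122), 344)]
[(0.81, array([0.4888, 0.3008]), array([ 20, 121]), 152.4, (334, 285), 219), (0.41, array([0.4305, 0.0262]), array([34, 45]), 97.5, (365, 208), 108)]
```

View pics/s6.png

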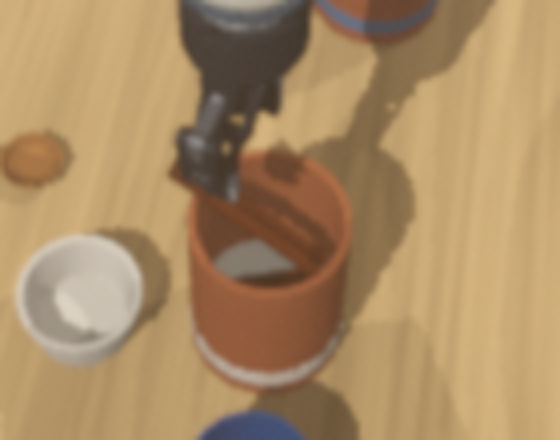

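The third stick bridges the rim and the top of stick 1, leaning inward. I'll regrip it and release it again about 18 mm to the free side.

```bash

python3 -m pendant '[[0,0,0.03,0,0.036],[0,0,0.05,0,0.036],[0,0,0.071,0,0.036],[0,0,0.071,0,0.036],[0,0,0.071,0,0.036]]'
python3 -m pendant '[[0,0,0,0,0.0],[0,0,0,0,0.0],[0,0,0,0,0.0],[0,0,0,0,0.0]]'
python3 -m pendant '[[0,0,-0.05,0,0],[0,0,-0.05,0,0],[0,0,-0.05,0,0]]'
python3 - <<'E'
from h import *
c=cam("wrist"); save(c,"w7.png",(160,20,480,400),1.5); print(fit([c],"tall_canister",(.4713,.303),TALL),sticks(c,.19))
u=np.array([.97,-.24]); v=np.array([-.24,-.97])
goto(*(np.array([.4713,.303])+.025*u+.018*v),.165)
E
```

```text
time_s: 22.88
eef_pos: [0.4927, 0.2987, 0.144]
ee_rot: [0.123, 0.992, 0.0, 0.0]
ft_force: [-0.6, 0.2, 0.8]
opening: 0.0362
time_s: 23.38
eef_pos: [0.4929, 0.2988, 0.1445]
ee_rot: [0.123, 0.992, 0.001, 0.001]
ft_force: [0.0, 0.2, 5.8]
opening: 0.0164
time_s: 23.75
eef_pos: [0.4923, 0.2985, 0.1927]
ee_rot: [0.123, 0.992, -0.0, -0.0]
ft_force: [-0.2, -0.4, -0.8]
opening: 0.0168
[(array([0.4733, 0.3044]), np.float64(0.681))] [(0.85, array([0.491, 0.298]), array([ 22, 119]), 165.9, (317, 237), 7460), (0.82, array([0.4315, 0.3187]), array([ 9, 12]), 60.7, (329, 124), 462), (0.67, array([0.4468, 0.3209]), array([ 7, 17]), 166.8, (340, 152), 410)]
dx,dy,dz mm [ -4.  -18.3  26.5] turn 0 jaw now 75.8 q6 -0.84 pos [0.4919 0.2982 0.1915]
```

View pics/w7.png

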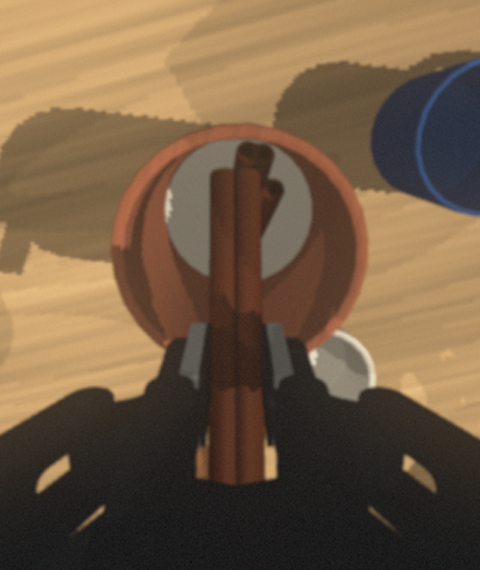

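```bash

python3 -m pendant '[[-0.004,-0.018,0,0,0],[-0.004,-0.018,0.02,0,0],[-0.004,-0.018,0.037,0,0],[-0.004,-0.018,0.037,0,0],[-0.004,-0.018,0.037,0,0]]'
python3 -m pendant '[[0,0,0,0,0],[0,0,0,0,0.036],[0,0,0,0,0.036],[0,0,0,0,0.036],[0,0,0,0,0.036]]'
python3 -m pendant '[[0,0,-0.03,0,0.06],[0,0,-0.06,0,0.06],[0,0,-0.06,0,0.06],[0,0,-0.06,0,0.06]]'
python3 - <<'E'
from h import *
c=cam("wrist"); save(c,"w8.png",(160,20,480,400),1.5); print(sticks(c,.15))
goto(.4302,-.0105,.215,90)
E
```

```text
time_s: 24.52
eef_pos: [0.4918, 0.2802, 0.1562]
ee_rot: [0.123, 0.992, -0.0, -0.0]
ft_force: [0.4, 0.2, -0.3]
opening: 0.0167
time_s: 25.15
eef_pos: [0.4919, 0.2801, 0.1563]
ee_rot: [0.123, 0.992, -0.0, -0.0]
ft_force: [0.1, -0.4, -0.8]
opening: 0.0362
time_s: 25.65
eef_pos: [0.4918, 0.28, 0.2153]
ee_rot: [0.123, 0.992, -0.0, -0.0]
ft_force: [0.4, -0.2, -0.5]
opening: 0.0599
[(0.98, array([0.4455, 0.2975]), array([13, 43]), 152.7, (326, 139), 1004), (0.91, array([0.4451, 0.3078]), array([16, 43]), 140.6, (345, 130), 777), (0.83, array([0.4593, 0.3089]), array([15, 41]), 140.2, (348, 155), 1104)]
dx,dy,dz mm [ -11.6 -296.5    0. ] turn -14.2 jaw now 75.8 q6 -0.87 pos [0.4915 0.2799 0.2145]
```

View pics/w8.png

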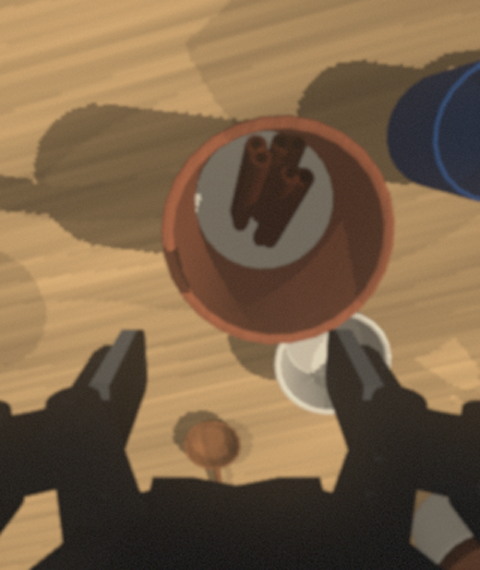

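All three sticks stand inside (tips at crop (257,150), (288,140) and (300,180)). The sugar button is on the way, so that's next, with the fingers shut.

```bash

python3 -m pendant '[[-0.012,-0.297,0,-14.2,0],[-0.012,-0.297,0,-14.2,0],[-0.012,-0.297,0,-14.2,0],[-0.012,-0.297,0,-14.2,0],[-0.012,-0.297,0,-14.2,0]]'
python3 -m pendant '[[0,0,0,0,0],[0,0,0,0,0]]'
python3 - <<'E'
from h import *
c=cam("wrist"); b=[np.round(w(c,d["at"]),3) for d in viewer.find_in(c,"sugar_button_top")[:2]]; print(b, fit([c],"sugar_canister",(.4302,-.0105),SHORT))
c=cam("side"); print(fit([c],"sugar_canister",(.4302,-.0105),SHORT),[np.round(w(c,d["at"]),3) for d in viewer.find_in(c,"sugar_button_top")[:3]])
goto(.4302,-.0105,.13,90)
E
```

```text
time_s: 26.38
eef_pos: [0.4298, -0.0128, 0.2151]
ee_rot: [0.0, 1.0, -0.0, -0.001]
ft_force: [-0.4, -0.1, 0.3]
opening: 0.0003
time_s: 26.62
eef_pos: [0.4308, -0.0105, 0.2155]
ee_rot: [-0.0, 1.0, 0.0, -0.001]
ft_force: [0.2, 0.5, -0.4]
opening: -0.0002
[array([ 0.433, -0.008,  0.11 ]), array([ 0.595, -0.296,  0.023])] [(array([ 0.432 , -0.0106]), np.float64(0.929))]
[(array([ 0.4297, -0.0154]), np.float64(0.965))] [array([ 0.436, -0.008,  0.111])]
dx,dy,dz mm [ 0.8 -0.6 86.1] turn 0.2 jaw now 90.2 q6 -1.68 pos [ 0.4311 -0.0099  0.2161]
```

```bash

python3 -m pendant '[[-0.001,0,0.05,0,0],[-0.001,0,0.09,0,0],[-0.001,0,0.098,0,0],[-0.001,0,0.104,0,0],[-0.001,0,0.108,0,0]]'
python3 -m pendant '[[0,0,0.003,0,0],[0,0,0.006,0,0],[0,0,0.008,0,0],[0,0,0.008,0,0]]'
python3 -m pendant '[[0,0,0.002,0,0],[0,0,0.002,0,0],[0,0,0.002,0,0]]'
```

```text
time_s: 27.55
eef_pos: [0.4329, -0.0108, 0.11]
ee_rot: [-0.0, 1.0, -0.0, 0.001]
ft_force: [-2.2, -0.1, 6.7]
opening: 0.0
time_s: 28.05
eef_pos: [0.4328, -0.0108, 0.1024]
ee_rot: [-0.0, 1.0, -0.0, 0.002]
ft_force: [-1.3, 0.8, 4.9]
opening: -0.0
time_s: 28.42
eef_pos: [0.4328, -0.0108, 0.1002]
ee_rot: [-0.0, 1.0, -0.0, 0.002]
ft_force: [-0.4, 0.7, 5.4]
opening: -0.0001
```

```bash

python3 -m pendant '[[0,0,0.0015,0,0],[0,0,0.0015,0,0],[0,0,0.0015,0,0]]'
python3 -m pendant '[[0,0,0.001,0,0],[0,0,0.001,0,0]]'
```

```text
time_s: 28.8
eef_pos: [0.4329, -0.0108, 0.0999]
ee_rot: [-0.0, 1.0, -0.0, 0.002]
ft_force: [-4.3, 1.6, 12.3]
opening: -0.0004
time_s: 29.05
eef_pos: [0.4329, -0.0108, 0.0999]
ee_rot: [-0.0, 1.0, -0.0, 0.002]
ft_force: [-7.1, 1.7, 16.1]
opening: -0.0001
```

Sugar has bottomed out at z = 0.100 with the force rising, so it is sealed. Coffee next.

```bash

python3 -m pendant '[[0,0,-0.05,0,0],[0,0,-0.1,0,0],[0,0,-0.1,0,0]]'
python3 -m pendant '[[-0.044,-0.255,0,0,0],[-0.044,-0.255,0,0,0],[-0.044,-0.255,0,0,0],[-0.044,-0.255,0,0,0],[-0.044,-0.255,0,0,0]]'
python3 -m pendant '[[0,0,0,0,0],[0,0,0,0,0]]'
python3 - <<'E'
from h import *
for n in ("wrist","side"):
    c=cam(n); print([np.round(w(c,d["at"]),3) for d in viewer.find_in(c,"coffee_button_top")[:3]], fit([c],"coffee_canister",(.4767,-.2655),SHORT),fit([c],"tall_lid",(.586,-.3116),LID))
    if n=="wrist": save(c,"w9.png")
goto(.4767,-.2655,.13,90)
E
```

```text
time_s: 29.42
eef_pos: [0.434, -0.0111, 0.2013]
ee_rot: [-0.0, 1.0, -0.001, 0.005]
ft_force: [0.4, 0.4, -0.9]
opening: 0.0
time_s: 30.05
eef_pos: [0.4755, -0.2692, 0.1935]
ee_rot: [0.002, 1.0, 0.0, -0.001]
ft_force: [0.4, 0.9, 0.1]
opening: 0.0002
time_s: 30.3
eef_pos: [0.4762, -0.2645, 0.1958]
ee_rot: [-0.001, 1.0, 0.0, 0.0]
ft_force: [-0.3, -0.1, -0.2]
opening: 0.0
[array([ 0.475, -0.271,  0.11 ])] [(array([ 0.478 , -0.2664]), np.float64(0.908))] [None]
[array([ 0.475, -0.258,  0.114]), array([ 0.474, -0.235,  0.09 ])] [(array([ 0.477 , -0.2704]), np.float64(0.908))] [(array([ 0.5855, -0.3193]), np.float64(0.824))]
dx,dy,dz mm [-0.5 -0.1 66. ] turn 0.1 jaw now 90.1 q6 -2.14 pos [ 0.4762 -0.2654  0.196 ]
```

View pics/w9.png

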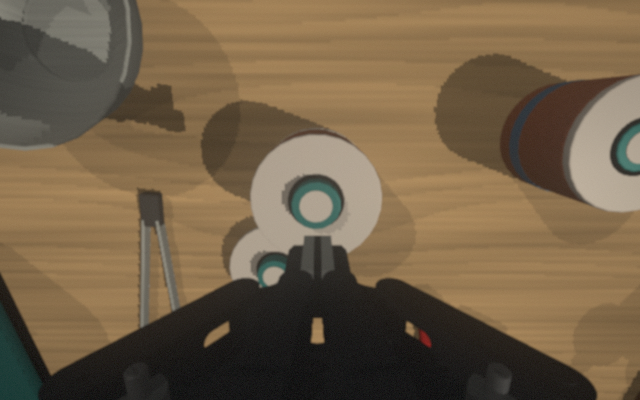

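The coffee button is at (316,205), in line with the fingers. Pushing it.

```bash

python3 -m pendant '[[-0.001,-0.001,0.05,0,0],[-0.001,-0.001,0.076,0,0],[-0.001,-0.001,0.082,0,0],[-0.001,-0.001,0.087,0,0],[-0.001,-0.001,0.091,0,0]]'
python3 -m pendant '[[0,0,0.003,0,0],[0,0,0.005,0,0],[0,0,0.006,0,0],[0,0,0.006,0,0]]'
python3 -m pendant '[[0,0,0.0015,0,0],[0,0,0.0015,0,0],[0,0,0.0015,0,0]]'
```

```text
time_s: 31.32
eef_pos: [0.4775, -0.267, 0.1074]
ee_rot: [-0.0, 1.0, -0.001, 0.001]
ft_force: [-4.3, 2.3, 6.8]
opening: 0.0001
time_s: 31.82
eef_pos: [0.4777, -0.2671, 0.1016]
ee_rot: [-0.0, 1.0, -0.001, 0.001]
ft_force: [-3.9, 2.2, 5.6]
opening: 0.0001
time_s: 32.2
eef_pos: [0.4778, -0.2672, 0.1]
ee_rot: [-0.0, 1.0, -0.001, 0.001]
ft_force: [-2.3, 1.4, 5.8]
opening: 0.0004
```

```bash

python3 -m pendant '[[0,0,0.002,0,0],[0,0,0.002,0,0],[0,0,0.002,0,0]]'
python3 -m pendant '[[0,0,-0.05,0,0],[0,0,-0.1,0,0],[0,0,-0.1,0,0.06],[0,0,-0.1,0,0.06]]'
python3 -m pendant '[[-0.08,-0.046,0,23,0.06],[-0.08,-0.046,0,23,0.06],[-0.08,-0.046,0,23,0.06],[-0.08,-0.046,0,23,0.06],[-0.08,-0.046,0,23,0.06]]'
python3 - <<'E'
from h import *
c=cam("wrist"); save(c,"w10.png")
print([np.round(w(c,d["at"]),3) for d in viewer.find_in(c,"tall_button_top")[:3]], fit([c],"tall_lid",(.586,-.3116),LID))
c=cam("top"); print(fit([c],"tall_lid",(.586,-.3116),LID))
goto(.586,-.3116,.1,67)
E
```

```text
time_s: 32.58
eef_pos: [0.4779, -0.2673, 0.1]
ee_rot: [-0.0, 1.0, -0.001, 0.002]
ft_force: [-7.0, 4.0, 13.8]
opening: -0.0002
time_s: 33.08
eef_pos: [0.4774, -0.2669, 0.1958]
ee_rot: [-0.0, 1.0, -0.0, 0.001]
ft_force: [0.4, 0.2, 0.7]
opening: 0.0354
time_s: 33.7
eef_pos: [0.5565, -0.3123, 0.1955]
ee_rot: [0.198, 0.98, -0.0, -0.0]
ft_force: [0.6, -0.3, -0.2]
opening: 0.0601
[array([ 0.746, -0.336,  0.034]), array([ 0.583, -0.311,  0.038])] [(array([ 0.5857, -0.3129]), np.float64(0.965))]
[(array([ 0.5839, -0.3101]), np.float64(0.56))]
dx,dy,dz mm [-26.3  12.2  95.9] turn 0.1 jaw now 67.1 q6 -1.74 pos [ 0.557  -0.3126  0.1959]
```

View pics/w10.png

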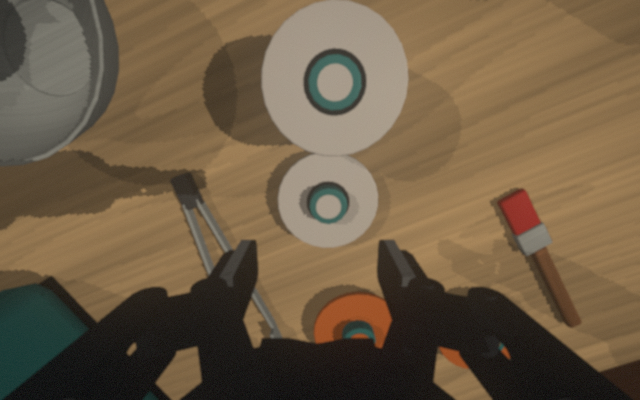

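The coffee button at (335,80) is now flush. The white lid is at (328,200), with its raised button at (328,205). Moving over it.

```bash

python3 -m pendant '[[-0.026,0.012,0.03,0,0.06],[-0.026,0.012,0.075,0,0.06],[-0.026,0.012,0.075,0,0.06],[-0.026,0.012,0.075,0,0.06]]'
python3 - <<'E'
from h import *
c=cam("wrist")
print([np.round(w(c,d["at"]),3) for d in viewer.find_in(c,"tall_button_top")[:3]], fit([c],"tall_lid",(.586,-.3116),LID))
goto(.5855,-.3125,.026,67)
E
```

```text
time_s: 34.45
eef_pos: [0.586, -0.3121, 0.1223]
ee_rot: [0.199, 0.98, -0.0, 0.001]
ft_force: [-0.2, -0.4, 0.6]
opening: 0.0599
[array([ 0.579, -0.31 ,  0.037])] [(array([ 0.5854, -0.3127]), np.float64(0.969))]
dx,dy,dz mm [ 1.5 -0.4 97.6] turn 0.0 jaw now 67.0 q6 -1.71 pos [ 0.5866 -0.3125  0.1236]
```

```bash

python3 -m pendant '[[0.001,0,0.05,0,0.06],[0.001,0,0.09,0,0.06],[0.001,0,0.102,0,0.06],[0.001,0,0.102,0,0.06],[0.001,0,0.102,0,0.06]]'
python3 -m pendant '[[0,0,0,0,0.02],[0,0,0,0,0.02],[0,0,0,0,0.02],[0,0,0,0,0.02],[0,0,0,0,0.02]]'
python3 -m pendant '[[0,0,-0.02,0,0.02],[0,0,-0.02,0,0.02],[0,0,-0.02,0,0.02]]'
```

```text
time_s: 35.22
eef_pos: [0.5861, -0.3122, 0.0209]
ee_rot: [0.199, 0.98, -0.001, 0.002]
ft_force: [-0.8, 0.1, -0.3]
opening: 0.0599
time_s: 35.85
eef_pos: [0.586, -0.3122, 0.021]
ee_rot: [0.199, 0.98, -0.001, 0.002]
ft_force: [0.4, 0.1, 6.7]
opening: 0.0377
time_s: 36.22
eef_pos: [0.5849, -0.3114, 0.0383]
ee_rot: [0.199, 0.98, -0.0, 0.0]
ft_force: [0.1, 0.3, -2.0]
opening: 0.0378
```

```bash

python3 -m pendant '[[0,0,-0.05,0,0.02],[0,0,-0.1,0,0.02],[0,0,-0.15,0,0.02],[0,0,-0.2,0,0.02],[0,0,-0.2,0,0.02]]'
python3 - <<'E'
from h import *
cs=[cam("top"),cam("side")]; print(fit(cs,"tall_canister",(.4713,.303),TALL), fit(cs,"sugar_canister",(.431,-.0105),SHORT), fit(cs,"coffee_canister",(.477,-.2665),SHORT))
for c in cs: print([(round(d["p"],2),int(d["pixels"].sum()),px(c,[.4713,.3035,.15]), np.argwhere(d["pixels"]).mean(0)) for d in viewer.cut_out(c,"tall_canister")[:2]])
save(cs[1],"s7.png",(240,80,440,340),3)
goto(.4713,.3035,.24)
E
```

```text
time_s: 36.85
eef_pos: [0.5861, -0.3121, 0.2442]
ee_rot: [0.199, 0.98, -0.002, 0.004]
ft_force: [0.5, -0.3, -1.5]
opening: 0.0377
[(array([0.4703, 0.3037]), np.float64(0.765)), (array([0.4707, 0.3031]), np.float64(0.925))] [(array([ 0.4303, -0.0096]), np.float64(0.971)), (array([ 0.4297, -0.0133]), np.float64(0.971))] [None, (array([ 0.4763, -0.2688]), np.float64(0.955))]
[(0.67, 1346, (np.float64(196.76697095716088), np.float64(249.76387046660483)), array([251.51857355, 201.53566122])), (0.41, 399, (np.float64(196.76697095716088), np.float64(249.76387046660483)), array([167.9273183 , 237.71679198]))]
[(0.63, 2059, (np.float64(337.3550448996454), np.float64(284.77930122215696)), array([296.62020398, 336.4244779 ]))]
dx,dy,dz mm [344.2 521.9  -2.1] turn 0 jaw now 67.0 q6 -1.71 pos [ 0.5847 -0.3113  0.2373]
```

```bash
python3 -c "
import cv2;a=cv2.imread('pics/s7.png');cv2.imwrite('pics/s7b.png',cv2.resize(a,None,fx=.75,fy=.75))"
```

```text
(no output)
```

View pics/s7b.png

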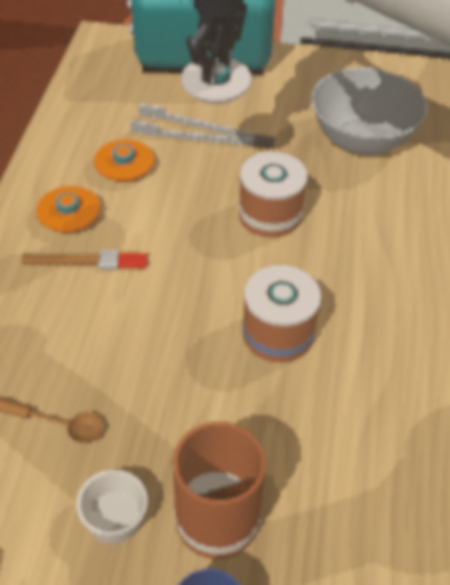

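The lid hangs level in the gripper at (217,80), and the coffee and sugar buttons are flush. Carrying the lid over.

```bash

python3 -m pendant '[[0.03,0.045,0,0,0.02],[0.06,0.09,0,0,0.02],[0.09,0.135,0,0,0.02],[0.12,0.18,0,0,0.02],[0.15,0.225,0,0,0.02]]'
python3 -m pendant '[[0.03,0.045,0,0,0.02],[0.06,0.09,0,0,0.02],[0.09,0.135,0,0,0.02],[0.12,0.18,0,0,0.02],[0.15,0.225,0,0,0.02]]'
python3 -m pendant '[[0.022,0.036,0,0,0.02],[0.044,0.072,0,0,0.02],[0.044,0.072,0,0,0.02],[0.044,0.072,0,0,0.02]]'
python3 - <<'E'
from h import *
goto(.471,.3035,.21); s=manip.read_state(); print(s["opening"],s["ft_force"])
z=s["eef_pos"][2]-.021
cs=[cam("wrist"),cam("side"),cam("top")]; p=[(r,a+z) for r,a in LID]
for c in cs: print(fit([c],"tall_lid",tuple(s["eef_pos"][:2]),p),fit([c],"tall_canister",(.471,.3035),TALL))
goto(.471,.3035,.21)
E
```

```text
time_s: 37.98
eef_pos: [0.5339, -0.0441, 0.2383]
ee_rot: [0.199, 0.98, 0.0, 0.0]
ft_force: [0.8, -0.4, -1.5]
opening: 0.0382
time_s: 38.6
eef_pos: [0.4835, 0.2216, 0.2385]
ee_rot: [0.199, 0.98, 0.0, 0.0]
ft_force: [1.2, -0.3, -2.3]
opening: 0.0379
time_s: 39.1
eef_pos: [0.4717, 0.303, 0.2382]
ee_rot: [0.199, 0.98, -0.0, 0.0]
ft_force: [-0.1, -0.4, -1.9]
opening: 0.0379
dx,dy,dz mm [ 0.8  0.2 28.2] turn 0 jaw now 67.1 q6 -0.66 pos [0.4717 0.303  0.2382]
0.037935231168844306 [-0.05077285 -0.37279005 -1.93829836]
[None] [None]
[(array([0.4708, 0.3008]), np.float64(0.633))] [(array([0.4708, 0.3042]), np.float64(0.663))]
[(array([0.4659, 0.2962]), np.float64(0.371))] [(array([0.4585, 0.282 ]), np.float64(0.292))]
dx,dy,dz mm [ 1.   0.1 28.4] turn 0 jaw now 67.0 q6 -0.66 pos [0.4719 0.303  0.2384]
```

```bash

python3 -m pendant '[[0.001,0,0.03,0,0.02],[0.001,0,0.05,0,0.02],[0.001,0,0.06,0,0.02],[0.001,0,0.068,0,0.02],[0.001,0,0.072,0,0.02]]'
python3 -m pendant '[[0,0,0.002,0,0.02],[0,0,0.004,0,0.02],[0,0,0.006,0,0.02]]'
python3 -m pendant '[[0,0,0.001,0,0.02],[0,0,0.002,0,0.02],[0,0,0.002,0,0.02]]'
```

```text
time_s: 40.17
eef_pos: [0.4709, 0.3039, 0.1663]
ee_rot: [0.199, 0.98, 0.0, 0.0]
ft_force: [-0.6, -0.6, -1.7]
opening: 0.0379
time_s: 40.55
eef_pos: [0.4713, 0.3039, 0.1609]
ee_rot: [0.199, 0.98, 0.001, 0.001]
ft_force: [2.1, -1.1, -0.3]
opening: 0.0376
time_s: 40.92
eef_pos: [0.4712, 0.3039, 0.1586]
ee_rot: [0.199, 0.98, 0.0, 0.001]
ft_force: [4.3, 0.9, 0.4]
opening: 0.0378
```

```bash

python3 -m pendant '[[-0.001,0,0.001,0,0.02],[-0.001,0,0.002,0,0.02],[-0.001,0,0.002,0,0.02]]'
python3 -m pendant '[[0,0,0.001,0,0.02],[0,0,0.001,0,0.02],[0,0,0.001,0,0.02]]'
```

```text
time_s: 41.3
eef_pos: [0.4715, 0.3036, 0.1569]
ee_rot: [0.199, 0.98, 0.0, 0.0]
ft_force: [0.4, 1.1, 3.7]
opening: 0.0374
time_s: 41.68
eef_pos: [0.4716, 0.3036, 0.1569]
ee_rot: [0.199, 0.98, 0.001, 0.0]
ft_force: [-1.2, -0.3, 8.6]
opening: 0.0376
```

Seated, with contact at TCP 0.157 as computed. Releasing, then pushing the button.

```bash

python3 -m pendant '[[0,0,-0.001,0,0.06],[0,0,-0.001,0,0.06],[0,0,-0.001,0,0.06],[0,0,-0.001,0,0.06]]'
python3 -m pendant '[[0,0,-0.03,0,0.06],[0,0,-0.06,0,0.06],[0,0,-0.06,0,0],[0,0,-0.06,0,0],[0,0,-0.06,0,0]]'
python3 - <<'E'
from h import *
for n in ("wrist","side"):
    c=cam(n); p=[(r,a+.136) for r,a in LID[1:]]
    print(fit([c],"tall_lid",(.4715,.3036),p),[np.round(w(c,d["at"]),3) for d in viewer.find_in(c,"tall_button_top")[:2]])
    save(c,"e_"+n+".png",*(((160,20,480,400),1.5) if n=="wrist" else ((270,230,410,340),4)))
goto(.4715,.3036,.18)
E
```

```text
time_s: 42.18
eef_pos: [0.4715, 0.3033, 0.1559]
ee_rot: [0.199, 0.98, -0.0, -0.0]
ft_force: [0.1, 0.4, 0.3]
opening: 0.0599
time_s: 42.8
eef_pos: [0.4712, 0.3031, 0.2145]
ee_rot: [0.199, 0.98, -0.001, -0.001]
ft_force: [-0.0, 0.0, -0.3]
opening: 0.0056
[(array([0.4719, 0.3033]), np.float64(0.833))] [array([0.466, 0.307, 0.176])]
[(array([0.4698, 0.3025]), np.float64(0.87))] [array([ 0.752, -0.334,  0.039]), array([0.466, 0.303, 0.172])]
dx,dy,dz mm [ 0.2  0.2 35.9] turn 0 jaw now 67.0 q6 -0.66 pos [0.4716 0.3034 0.2159]
```

View pics/e_wrist.png

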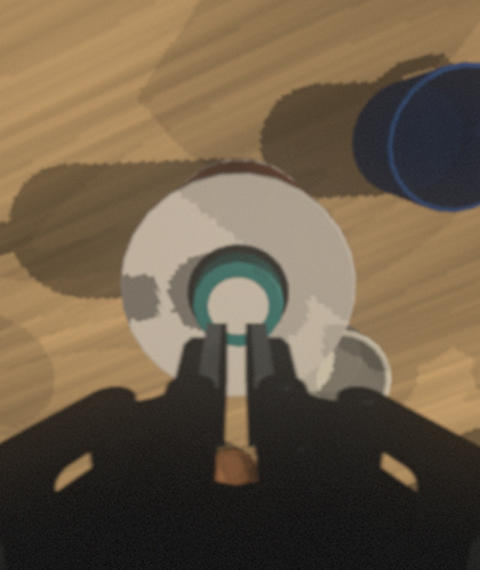

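The lid sits centred on the canister, button up at crop (238,300). Pushing down from z = 0.174 to 0.160.

```bash

python3 -m pendant '[[0,0,0.03,0,0],[0,0,0.038,0,0],[0,0,0.044,0,0],[0,0,0.049,0,0],[0,0,0.053,0,0]]'
python3 -m pendant '[[0,0,0.002,0,0],[0,0,0.003,0,0],[0,0,0.003,0,0]]'
python3 -m pendant '[[0,0,0.0015,0,0],[0,0,0.0015,0,0],[0,0,0.003,0,0],[0,0,0.003,0,0]]'
```

```text
time_s: 43.72
eef_pos: [0.4716, 0.3034, 0.1655]
ee_rot: [0.199, 0.98, 0.0, 0.001]
ft_force: [-3.4, -2.0, 6.5]
opening: 0.0004
time_s: 44.1
eef_pos: [0.4718, 0.3035, 0.1624]
ee_rot: [0.199, 0.98, 0.001, 0.001]
ft_force: [-3.4, -2.4, 5.6]
opening: 0.0
time_s: 44.6
eef_pos: [0.4719, 0.3035, 0.16]
ee_rot: [0.199, 0.98, 0.001, 0.001]
ft_force: [-3.1, -2.5, 7.6]
opening: 0.0002
```

```bash

python3 -m pendant '[[0,0,0.0015,0,0],[0,0,0.0015,0,0],[0,0,0.0015,0,0]]'
python3 -m pendant '[[0,0,-0.05,0,0],[0,0,-0.1,0,0],[0,0,-0.1,0,0],[0,-0.1,-0.1,0,0],[0,-0.1,-0.1,0,0]]'
python3 -m pendant '[[0,0,0,0,0],[0,0,0,0,0],[0,0,0,0,0],[0,0,0,0,0]]'
python3 - <<'E'
from h import *
for n in ("wrist","side"):
    c=cam(n); p=[(.055,.15),(.055,.158),(.02,.16)]
    print(fit([c],"tall_lid",(.4715,.3036),p),fit([c],"tall_canister",(.471,.3035),TALL),[np.round(w(c,d["at"]),3) for d in viewer.find_in(c,"tall_button_top")[:2]])
    save(c,"f_"+n+".png",*((None,1) if n=="wrist" else ((230,60,440,350),2)))
print(manip.read_state()["ft_force"])
E
```

```text
time_s: 44.98
eef_pos: [0.4719, 0.3036, 0.1599]
ee_rot: [0.199, 0.98, 0.001, 0.001]
ft_force: [-6.5, -3.5, 13.1]
opening: 0.0004
time_s: 45.6
eef_pos: [0.4321, 0.2099, 0.2547]
ee_rot: [0.199, 0.98, -0.001, -0.0]
ft_force: [0.1, -0.4, 0.6]
opening: -0.0001
time_s: 46.1
eef_pos: [0.4328, 0.2119, 0.2554]
ee_rot: [0.199, 0.98, -0.0, -0.0]
ft_force: [-0.3, 0.0, -0.4]
opening: -0.0001
[None] [None] [array([0.47 , 0.305, 0.159])]
[(array([0.4699, 0.3021]), np.float64(0.956))] [(array([0.4706, 0.3056]), np.float64(0.427))] [array([0.468, 0.299, 0.157]), array([ 0.816, -0.195,  0.04 ])]
[ 0.46996026 -0.61957727  0.07993993]
```

```bash
python3 -c "
from rig import manip; print(manip.sign_off())"
```

```text
the job is handed in; nothing more can be done
None
```

I've handed the job in at about 46 s of the 210 s allowed. By every check I could make, all three canisters are sealed. `sign_off` reports no verdict.

- **Sticks:** There were three, and all stand on end inside the tall canister. The third first caught across the rim on top of another stick. I regripped it and released it about 18 mm to the side, and a picture then showed all three inside.
- **Lid:** I put the white lid on and left the two orange ones alone. Contact came at the height computed for fully seated, with the force rising. The last side-view fit puts it within about 2 mm of the canister axis, against a 6 mm tolerance.
- **Buttons:** All three hit their stops, with the force rising above the 6 N they take to move. Coffee and sugar stopped at 100 mm and the tall lid's button at 160 mm, which are the fully-down heights. Pictures also show the coffee and sugar buttons flush.
- **Robot:** The gripper was clear of everything at hand-in. The last side and wrist pictures showed no bystander visibly displaced, though I did not measure them.

Not every last check worked:
- I could not view the final picture because the limit of 16 was reached, so the tall button's end state rests on the force, height and network readings.
- The last wrist-camera fits of the lid and tall canister found no match.
- The last side fit of the tall canister was poor because the lid now covers its top.

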